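Clamp the lino block in the carving jig

ROBOT

A 6-joint arm with a two-finger parallel gripper is mounted at the origin on the work surface. World frame = base frame: x ahead of the robot, y to its left, z up, the work surface at z = 0. Lengths are in m, angles in degrees, forces in N, time in s.
With the tool pointing down it reaches from about 0.275 to 0.725 m from the base axis. Payload 15.9 kg.
Tool frame: the origin (TCP) lies at the very end of the fingers, on their centre line; the grasp point (between the pads) lies 19 mm behind it; z points along the fingers, y is the direction in which the jaws open and shut (so a half turn about z gives the same grasp; the last joint's range is limited). The gripper opens to 85 mm and grips with 20 to 120 N. Pads are 22 mm wide; open, the fingers measure 114 mm over their backs; the gripper's body (76 mm by 85 mm) begins 54 mm behind the grasp point. The pads swing forward as they close: fully open they stand 13 mm farther back than shut.
Start: joints at [73.339, 12.198, -1.971, 75.831, 0, 90], TCP at [0.143, 0.479, 0.231] pointing down, gripper open.
Joint ranges: [-170.91, 170.91], [-42.67, 98.43], [-65.05, 77.54], [-120.47, 116.71], [-90, 82.35], [-180, 180]. Speed limits (degrees/s): [108.29, 108.29, 136.94, 147.25, 180, 180].

INTERFACE

Orientations are given as [roll, pitch, yaw] about the fixed x, y, z axes, in that order (R = Rz(yaw) Ry(pitch) Rx(roll)).
In Python, from bench import state, cams, order gives the robot as it stands.
- The arm moves only by the shell command python3 -m handwheel 'ROWS' [OPENING]. ROWS is JSON, one flat list of numbers, 6 for each row, row after row: the shift along the tool's x, y, z in mm, then the turn, a rotation vector about the tool's x, y, z in degrees. In form: [x, y, z, ax, ay, az, x, y, z, ax, ay, az, ...]. A call has exactly 5 rows; each row is the pose to reach, as a shift and turn from the pose measured when the call began, along the tool's axes at that moment; what a row does not reach only later rows make up. A row lasts 1/10 s, in which the tool goes at most 50 mm and 8.59 degrees, less where a joint would pass 70% of its speed; a pose out of reach is approached as far as the arm can. A call with a gripper value outside its range is refused whole. OPENING is the finger opening in mm, from 0 to 85.4, set as the call begins (- or left out, the last holds). The fingers move at their own pace and stop on an object; the grip force is fixed at half the most. Time passes only in rows, so rows that repeat a pose let the fingers close, or fill a call up. It gives the time, the measured TCP pose, the force and the opening at its end, in the units of the state.
- state(): the state, without advancing time (a new reading comes with each control period).
- cams.read_camera(name): name is "scene" or "top" or "wrist"; returns the picture (420x560x3 uint8, blue, green, red); there is no depth.
- cams.calibration(name): a dict with "intrinsics" (3x3 intrinsics, pixels), "R" (3x3) and "t" (3): a world point X has camera coordinates R X + t; the wrist camera has in their place "T_tool_cam" (4x4, takes a point from camera to tool coordinates, whose origin is the TCP and whose axes are the flange's). Camera axes: x right, y down, z forward; pixel columns grow to the right and rows downward; lengths in m; the calibration is good to about 2 mm. The wrist camera is an equidistant fisheye: a pixel r from the principal point sees the ray r / f radians off the axis. A picture is of the moment at which its call begins: read the wrist's pose just before it. calibration takes no time and is no camera call.
- order.close_job(): hands the job in, once; it reports no verdict.
Trained networks look in the newest picture that a camera, given by its name, has taken for a name from the list of things; names that differ only in an ending like _2 or _b are one class to them, and where a whole thing is asked for, a point or a joint stands for the part that bears it (a point fixed in the world has none). Each returns a list of dicts, best first, with "conf" (0 to 1); they miss things now and then, are a little off and sometimes report something else, mostly with a low value. They report only what shows in the picture. A call takes as long as a camera call. They do not tell look-alikes from the thing itself.
- cams.silhouettes(camera, query): "mask" (420x560 bool, what is visible of it) and "centre" ([column, row] in pixels, amid what is visible of it).
- cams.landmark_of(camera, query): "centre" ([column, row] in pixels: a listed point, or the origin of a listed thing).
The state is a dict: "time_s": time; "q": joint angles; "joint_vel": joint speeds; "effort": joint torques, N m; "position": TCP position; "orientation": TCP orientation; "contact_force": force on the tool from outside, world axes, zero at the start; "ft_torque": the same for the moment, N m; "finger_gap": opening from 0.0 (shut) to 1.0 (fully open).
Only numpy, scipy, OpenCV 4.12 (cv2) and the standard library are available. Lean on these libraries where they do the work, as an engineer would, in place of code of your own. Each camera call takes 0.05 s, during which the arm holds its last target. There are 200 camera calls.

TASK

Clamp the black-faced printing block in the carving jig ready for cutting: with the outside of a finger swing the metal clamp strap round over the block until it meets its stop, and only then push the raised cam lever fully down so the strap's rubber foot grips the block. Pick nothing up, leave the block and the other things where they are, and finish clear of everything.

Things in the scene. Friction and masses are not known exactly. Their poses are not given: they have to be found in the camera images.
- board: (All sizes in mm.) Plywood jig board 190 (its x) x 270 (its y) x 16 thick, fixed to the table at a varying place and yaw. Origin at the centre of its underside. On it: pivot post at its (x 0, y -60), wooden fence along its +y edge rising to 30 above the table, steel stop pin 10 in diameter at its (x -18.5, y -22), top 66 above the table.
- block: The printing block to be clamped: loose wooden block with a black face, 100 (its x) x 85 (its y) x 22 tall, 0.22 kg, lying on the board about 62 along the board's +y from its centre (within a few mm, nearly square to it); its face is 38 above the table. Origin at the centre of its underside.
- bar: The clamp strap: aluminium bar 25 wide, 18 tall, underside 53 above the table. Origin on the vertical pivot axis (board x 0, y -60), 62 above the table; x axis along the strap to its free end 147 from the pivot (it reaches 18 behind it), z up. Lever cheeks 31 wide stand over the pivot, top 104 above the table. It only turns about the pivot, and sinks up to 4.4 mm as the lever goes down.
- foot (a point): Centre of the underside of the strap's rubber foot (24 in diameter), 115 from the pivot; 41 above the table while the lever is up, 3 clear of the block's face. A screw end 14 in diameter stands 5 above the bar there.
- strap (a joint): Swing of the strap about the vertical pivot, rad. 0: it points along the board's +x. Grows anticlockwise seen from above; at 1.571 it points along the board's +y, over the middle of the block, and rests against the stop (end of travel). Starts between 0 and 0.55. About 0.1 N m of friction: it stays where it is left.
- lever (a joint): Cam lever angle, rad. 0: raised 50 degrees above level; grows as it is pushed down; 0.873: fully down, level, end of travel. Starts between 0 and 0.12. Friction about 0.12 N m, and somewhat more over the last part as the foot meets the block; it stays where it is left.
- lever_tip (a point): Centre of the black ball (22 in diameter) at the lever's end. The lever is a steel rod 12 in diameter on a level axle right above the strap's pivot, 88 above the table; ball centre 94 from the axle. It points away from the strap (bar's -x) and turns round with it; raised, the ball is about 160 above the table, down, 88.
- gouge: Carving gouge lying on the near strip of the board, about 150 long; origin under its middle. Not part of the job.
- ink_jar: Ink jar standing on the table beside the fence end of the board, 52 diameter, 70 tall; origin at the centre of its underside. Not part of the job.
- tape: Roll of tape lying flat on the table beyond the board, 84 diameter, 24 tall; origin at the centre of its underside. Not part of the job.
- brayer: Ink roller lying on the table, 150 long, 32 tall; origin under the rubber roll. Not part of the job.
- pot: White ceramic cup standing on the table, 72 diameter, 85 tall; origin at the centre of its underside. Not part of the job.
- sanding_block: Cork sanding block on the table, 90 x 50 x 32 tall; origin at the centre of its underside. Not part of the job.
- marker: Marker pen lying on the table, 125 long, 15 thick; origin under its middle. Not part of the job.
Things that resemble listed ones, but are neither listed nor needed, are in the scene too. What is meant by the block is not blue or purple, and is the larger of those in its own colour.

How it is judged (in metres and radians):
On the way, in this order (a step that is already met when the one before it is completed fails the run):
1. the strap is swung over the block, within 0.1 rad of its stop, with the lever still up (value of joint strap above 1.47 rad and value of joint lever below 0.45 rad), for 0.2 s.
2. the lever is pushed down and the foot presses on the block (value of joint strap above 1.47 rad and value of joint lever above 0.79 rad and contact force between bar and block above 2 N), for 0.2 s.
At the end, for the whole second after the job is handed in: The strap lies over the block within 0.1 rad of its stop, the lever is down (at least 0.79 of 0.873 rad), the foot presses on the block with more than 2 N within 30 mm of its centre, and the block is at rest within 10 mm of where it began (all of step 2 and distance of block from where it was at the start of the episode below 0.01 m and linear speed of block below 0.02 m/s and horizontal distance between foot and block below 0.03 m); the robot touches nothing.
It fails at once if the lever is pushed down before the strap is over the block (value of joint lever above 0.55 rad and value of joint strap below 1.42 rad).
It fails at once if the block is lifted or shifted by more than 15 mm (distance of block from where it was at the start of the episode above 0.015 m).
It fails at once if another thing on the board or table is lifted or shifted by more than 25 mm (distance of any of gouge, ink_jar, tape, brayer, pot, sanding_block, marker from where it was at the start of the episode above 0.025 m).
It also fails if it takes over 48 s, if anything falls off the work surface, if the arm or the gripper's body presses on something with over 40 N, if the wrist force passes 120 N, or if a joint passes its speed limit or range.

## Working session

There is one attempt and no reset: what is moved stays moved. The work goes in short steps, Python scripts to look and compute and a shell command to move; the robot and the scene stay as the last step left them, time stands still between calls to the robot, and variables do not carry over. Pictures are saved under pics/ and viewed, about 8 in all and at most 12, crops included, and the job is handed in when it is done.

```bash
ls; mkdir -p pics
python3 - <<'E'
from bench import state,cams,order
import cv2,numpy as np
s=state();print(s)
for n in("scene","top"):
    im=cams.read_camera(n);cv2.imwrite(f"pics/{n}0.png",im)
    for q in("board","block","bar","foot","lever_tip","gouge"):
        r=cams.landmark_of(n,q);print(n,q,[(np.round(d["centre"],1).tolist(),round(d["conf"],2)) for d in r[:3]])
    print(cams.calibration(n))
E
```

```text
pics
{'time_s': 0.0, 'q': array([ 7.33396239e+01,  1.22277549e+01, -2.00570292e+00,  7.58314167e+01,
        1.80520086e-04,  8.99991463e+01]), 'joint_vel': array([ 0.06053477, -0.05121109,  0.00471738, -0.01334796, -0.06335476,
        0.00871903]), 'effort': array([ 2.27584715e-03, -6.86155200e+01,  4.87118661e+01,  1.73384731e-02,
       -1.30396353e-05,  1.12354746e-05]), 'position': array([0.14325632, 0.47870419, 0.23080799]), 'orientation': array([-1.79935125e+02, -1.81486565e-04,  1.63340477e+02]), 'contact_force': array([ 0.05324361, -0.34370514,  0.78011861]), 'ft_torque': array([-0.01745982, -0.07987973,  0.0103139 ]), 'finger_gap': 1.0006457424967155}
scene board [([268.2, 237.1], 0.61), ([209.8, 161.8], 0.5)]
scene block [([287.9, 250.4], 0.95), ([344.3, 320.8], 0.82), ([406.2, 267.6], 0.74)]
scene bar [([256.2, 211.1], 0.66)]
scene foot [([217.8, 239.6], 0.66)]
scene lever_tip [([271.0, 168.7], 0.57), ([255.9, 210.7], 0.57)]
scene gouge [([293.6, 216.9], 0.6)]
{'intrinsics': array([[529.67961598,   0.        , 276.69980365],
       [  0.        , 529.67961598, 206.944287
[... 242 characters left out ...]
802,  1.50474733])}
top board [([295.2, 202.4], 0.69)]
top block [([184.6, 215.2], 0.96), ([213.3, 174.5], 0.86), ([272.7, 207.1], 0.75)]
top bar [([314.7, 196.8], 0.62)]
top foot [([307.7, 156.3], 0.62)]
top lever_tip [([330.5, 214.4], 0.69), ([133.6, 193.0], 0.56)]
top gouge [([301.7, 229.5], 0.79), ([130.8, 193.2], 0.42)]
{'intrinsics': array([[545.47097065,   0.        , 286.21229687],
       [  0.        , 545.47097065, 211.30955464],
       [  0.        ,   0.        ,   1.        ]]), 'R': array([[-0.01180519, -0.99989662, -0.00820857],
       [-0.98798998,  0.01292867, -0.15397611],
       [ 0.15406631,  0.00629227, -0.98804047]]), 't': array([-0.00453937,  0.48665267,  1.42786082])}
```

Run:
```python
import cv2
im=cv2.imread("pics/top0.png")[110:300,100:390];cv2.imwrite("pics/t1.png",cv2.resize(im,None,fx=2.7,fy=2.7,interpolation=cv2.INTER_CUBIC))
im=cv2.imread("pics/scene0.png")[120:370,160:460];cv2.imwrite("pics/s1.png",cv2.resize(im,None,fx=2.4,fy=2.4,interpolation=cv2.INTER_CUBIC))
```

```text
(no output)
```

View pics/t1.png

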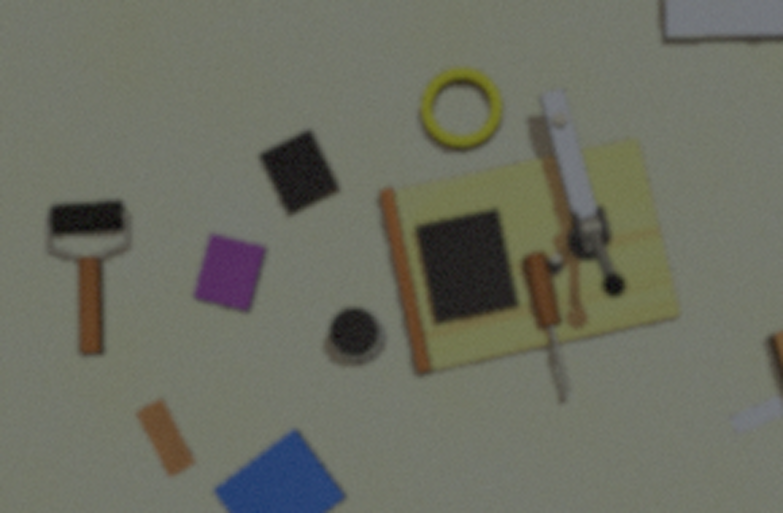

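View pics/s1.png

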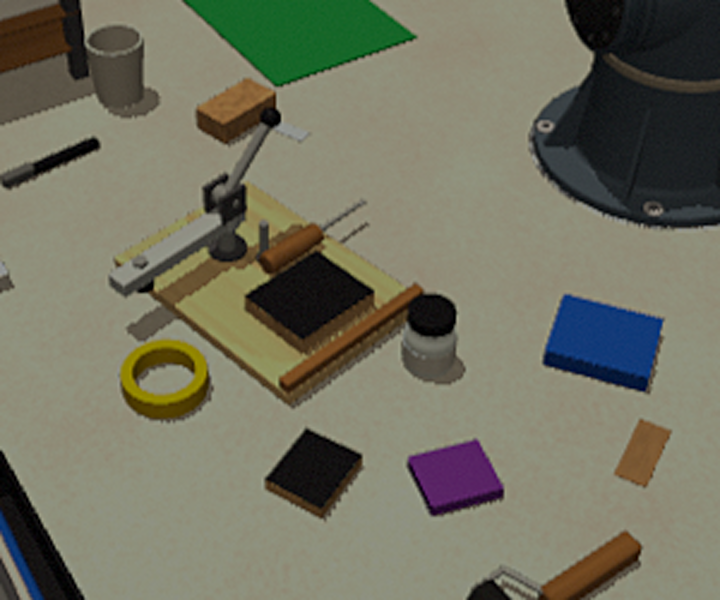

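The top view shows four block-like things:
- A black one on the board at (273,208), the larger of the two black ones.
- A smaller black one off the board at (213,174).
- A purple one at (185,215).
- A blue one at about (204,290).

The block meant is the one on the board. The strap points up (board +x), with the foot screw at about (307,154) and the ball at about (327,215). Next I fit the poses.

```bash
cat > h.py <<'E'
import numpy as np,cv2
from bench import state,cams,order
from scipy.spatial.transform import Rotation as Ro
from scipy.optimize import least_squares
C={n:cams.calibration(n) for n in("scene","top")}
def proj(n,X):
    c=C[n];p=c["intrinsics"]@(c["R"]@np.asarray(X)+c["t"]);return p[:2]/p[2]
def ray(n,uv,z):
    c=C[n];d=c["R"].T@np.linalg.solve(c["intrinsics"],[uv[0],uv[1],1]);o=-c["R"].T@c["t"];return o+d*(z-o[2])/d[2]
def W(b,x,y,z):
    c,s=np.cos(b[2]),np.sin(b[2]);return np.array([b[0]+c*x-s*y,b[1]+s*x+c*y,z])
def onbar(b,th,r,z): return W(b,r*np.cos(th),-.06+r*np.sin(th),z)
def ball(b,th,l):
    e=np.radians(50)-l;return onbar(b,th,-.094*np.cos(e),.088+.094*np.sin(e))
E
cat > fit.py <<'E'
from h import *
T=lambda u,v:(100+u/2.7,110+v/2.7)
S=lambda u,v:(160+u/2.4,120+v/2.4)
def res(p,full=0):
    b,th,l=p[:3],p[3],p[4]
    o=[("top",T(680,317),W(b,-.095,-.135,.016)),("top",T(638,140),W(b,.095,-.135,.016)),
     ("top",T(385,190),W(b,.095,.135,.03)),("top",T(418,373),W(b,-.095,.135,.03)),
     ("top",T(560,118),onbar(b,th,.115,.076)),("top",T(614,285),ball(b,th,l)),
     ("scene",S(270,117),ball(b,th,l)),("scene",S(140,261),onbar(b,th,.115,.076)),
     ("scene",S(293,403),W(b,.095,.135,0)),("scene",S(116,262),W(b,.095,-.135,.016))]
    r=np.array([proj(n,X)-np.array(u) for n,u,X in o]);return r if full else r.ravel()
y0=np.arctan2(*( (ray("top",T(638,140),.016)-ray("top",T(680,317),.016))[[1,0]]))
f=least_squares(res,[.45,0,y0,.05,.05],loss="soft_l1");p=f.x
print(p.round(4),np.degrees(p[2:]).round(1));print(res(p,1).round(1).tolist())
np.save("p.npy",p);b=p[:3]
im=cv2.imread("pics/top0.png")
k=max(range(1),default=0)
m=(im.max(2)<60).astype(np.uint8);n,L,st,ce=cv2.connectedComponentsWithStats(m)
i=L[208,273];print("block",st[i],ray("top",ce[i],.038).round(4),"nominal",W(b,0,.062,.038).round(4))
for nm,X in [("pivot",W(b,0,-.06,0)),("foot",onbar(b,p[3],.115,.041)),("ball",ball(b,p[3],p[4])),("foot end",onbar(b,1.571,.115,.04)),("ball end",ball(b,1.571,.873)),("ball start",ball(b,1.571,p[4]))]: print(nm,X.round(4))
E
python3 fit.py
```

```text
[ 0.5091 -0.0371  0.2104  0.0332  0.1016] [12.1  1.9  5.8]
[[0.4, -0.3], [-0.5, -1.3], [-2.7, 0.4], [-0.2, 0.4], [-0.4, 0.6], [-0.3, 0.2], [0.2, -0.9], [0.2, -1.8], [-1.5, 0.4], [-1.1, -3.3]]
block [ 255  189   36   40 1080] [0.495  0.0266 0.038 ] nominal [0.4961 0.0235 0.038 ]
pivot [ 0.5216 -0.0958  0.    ]
foot [ 0.6332 -0.068   0.041 ]
ball [ 0.4562 -0.112   0.1535]
foot end [0.4976 0.0167 0.04  ]
ball end [ 0.5413 -0.1877  0.088 ]
ball start [ 0.5357 -0.1617  0.1535]
```

```bash
cat >> h.py <<'E'
def pose(x,y,z,psi): return np.array([x,y,z]),Ro.from_euler("xyz",[180,0,psi],degrees=True)
def cur():
    s=state();return s["position"],Ro.from_euler("xyz",s["orientation"],degrees=True)
def rows(A,B,f=1):
    """shift mm and turn deg from pose A to pose B in A's axes"""
    return np.r_[A[1].inv().apply(B[0]-A[0])*1000,np.degrees((A[1].inv()*B[1]).as_rotvec())].round(1)
def chain(ps):
    a=cur()
    for b in ps: print(rows(a,b).tolist());a=b
E
python3 - <<'E'
from h import *
s=state()["position"];e=np.array([.631,-.120,.23])
chain([pose(*(s+(e-s)*k/4),163.3-149.3*k/4) for k in(1,2,3,4)])
E
```

```text
[-159.7, -108.5, 0.3, 0.0, -0.0, 37.4]
[-192.8, 10.7, 0.3, -0.0, -0.0, 37.3]
[-146.8, 125.4, 0.3, 0.0, -0.0, 37.3]
[-40.7, 188.8, 0.3, 0.0, -0.0, 37.3]
```

```bash
python3 -m handwheel '[-32,-22,0,0,0,7.5,-64,-43,0,0,0,15,-96,-65,0,0,0,22.4,-128,-87,0,0,0,30,-160,-108,0,0,0,37.4]' 0
python3 -m handwheel '[-38,2,0,0,0,7.5,-77,4,0,0,0,15,-115,6,0,0,0,22.4,-154,8,0,0,0,30,-193,11,0,0,0,37.3]'
python3 -m handwheel '[-29,25,0,0,0,7.5,-59,50,0,0,0,15,-88,75,0,0,0,22.4,-117,100,0,0,0,30,-147,125,0,0,0,37.3]'
python3 - <<'E'
from h import *
chain([pose(.631,-.120,.23,14),pose(.631,-.120,.13,14)]);print(state()["q"],C["top"]["t"])
E
```

```text
time_s: 1.2
position: [0.2663, 0.3284, 0.2315]
orientation: [180.0, -0.0, 125.6]
contact_force: [-0.1, 0.6, -1.0]
finger_gap: 0.142
time_s: 1.7
position: [0.3885, 0.1765, 0.2316]
orientation: [180.0, -0.0, 88.0]
contact_force: [1.1, 0.1, 0.2]
finger_gap: -0.002
time_s: 2.2
position: [0.5092, 0.0238, 0.2317]
orientation: [180.0, -0.1, 50.4]
contact_force: [0.2, 1.0, -0.2]
finger_gap: 0.004
[-33.2, 185.5, 1.7, -0.0, -0.1, 36.4]
[0.0, -0.0, 100.0, 0.0, 0.0, 0.0]
[ 2.65702372e+00  1.32994904e+01 -5.15777537e-01  7.61254724e+01
  3.47991446e-02  1.32244928e+02] [-0.00453937  0.48665267  1.42786082]
```

```bash
python3 -m handwheel '[-7,37,0,0,0,7.3,-13,74,0,0,0,14.6,-20,111,0,0,0,21.9,-27,148,0,0,0,29.2,-33,185,2,0,0,36.4]'
python3 -m handwheel '[0,0,30,0,0,0,0,0,60,0,0,0,0,0,90,0,0,0,0,0,120,0,0,0,0,0,130,0,0,0]'
python3 - <<'E'
from h import *
chain([pose(.631,-.120,.055,14)])
a=cv2.resize(cams.read_camera("scene")[120:300,160:360],None,fx=3,fy=3,interpolation=2)
b=cams.read_camera("wrist");cv2.imwrite("pics/a2.png",a);cv2.imwrite("pics/w2.png",b)
E
```

```text
time_s: 2.7
position: [0.6316, -0.121, 0.2299]
orientation: [-180.0, -0.1, 13.7]
contact_force: [0.9, 0.5, 0.1]
finger_gap: 0.002
time_s: 3.2
position: [0.6302, -0.1206, 0.0968]
orientation: [-179.9, 0.1, 13.7]
contact_force: [-0.2, -0.8, 0.0]
finger_gap: -0.0
[1.0, -0.3, 41.8, -0.1, 0.1, -0.3]
```

View pics/a2.png

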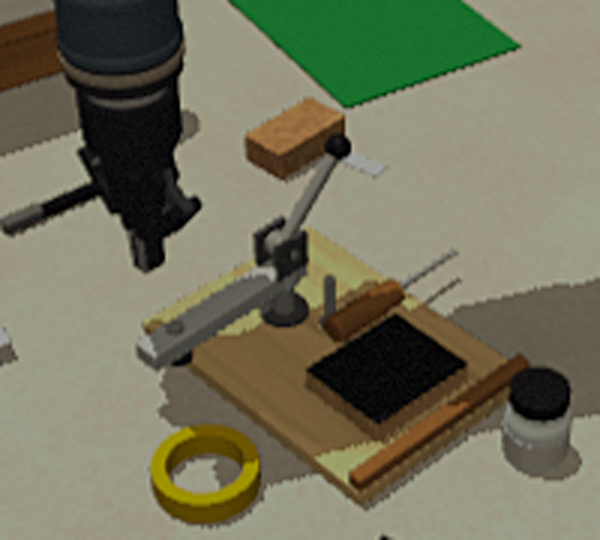

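View pics/w2.png

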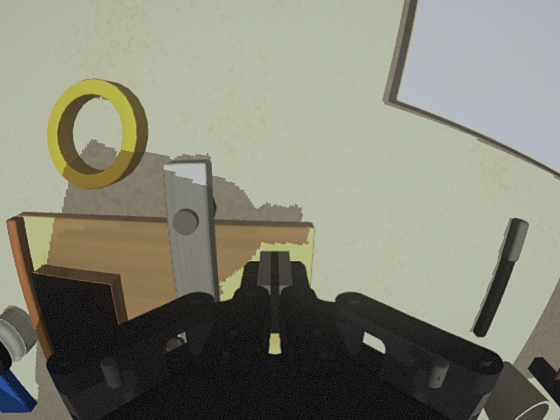

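The fingers are to the right of the strap and clear of it, and nothing stands beneath them. I'll descend beside the strap, close up and begin the sweep.

```bash
python3 -m handwheel '[0,0,9,0,0,0,0,0,18,0,0,0,0,0,27,0,0,0,1,0,36,0,0,0,1,0,45,0,0,0]'
python3 -m handwheel '[0,-4,0,0,0,0,0,-8,0,0,0,0,0,-12,0,0,0,0,0,-16,0,0,0,0,0,-20,0,0,0,0]'
python3 -m handwheel '[1.6,-7,0,0,0,-4,2.8,-14.2,0,0,0,-8,3.4,-21.4,0,0,0,-12,3.6,-28.6,0,0,0,-16,3.2,-35.8,0,0,0,-20]'
python3 -m handwheel '[1.6,-7,0,0,0,-4,2.8,-14.2,0,0,0,-8,3.4,-21.4,0,0,0,-12,3.6,-28.6,0,0,0,-16,3.2,-35.8,0,0,0,-20]'
cat > chk.py <<'E'
from h import *
import sys
p=np.load("p.npy");b=p[:3];P=W(b,0,-.06,0)
s=state();psi=s["orientation"][2];v=(s["position"]-P)[:2]
x=np.array([np.cos(np.radians(psi)),np.sin(np.radians(psi))]);y=np.array([x[1],-x[0]])
print("psi",psi.round(1),"strap if parallel",(np.radians(psi)-b[2]).round(3),"r,d mm",(v@x*1000).round(1),(v@y*1000).round(1),"z",s["position"][2].round(4),"F",s["contact_force"].round(1))
a=cv2.resize(cams.read_camera("top")[110:260,230:390],None,fx=3.5,fy=3.5,interpolation=2)
c=cv2.resize(cams.read_camera("scene")[110:290,160:360],None,fx=3,fy=3,interpolation=2)[:525]
cv2.imwrite(f"pics/{sys.argv[1]}.png",cv2.resize(np.hstack([a,c[:525]]),None,fx=.68,fy=.68))
E
python3 chk.py c3
```

```text
time_s: 3.8
position: [0.632, -0.1204, 0.0532]
orientation: [-179.9, 0.0, 13.7]
contact_force: [-0.4, 0.3, -0.3]
finger_gap: -0.003
time_s: 4.3
position: [0.6274, -0.1006, 0.0536]
orientation: [-179.9, -0.0, 13.7]
contact_force: [-0.1, 0.5, 0.2]
finger_gap: -0.001
time_s: 4.8
position: [0.6222, -0.0646, 0.0539]
orientation: [-180.0, -0.0, 33.9]
contact_force: [2.1, -1.3, -0.9]
finger_gap: 0.002
time_s: 5.3
position: [0.6051, -0.0326, 0.0542]
orientation: [180.0, -0.1, 54.1]
contact_force: [1.4, 0.1, -1.1]
finger_gap: -0.001
psi 54.1 strap if parallel 0.733 r,d mm 100.1 30.5 z 0.0542 F [ 1.4  0.1 -1.1]
```

View pics/c3.png

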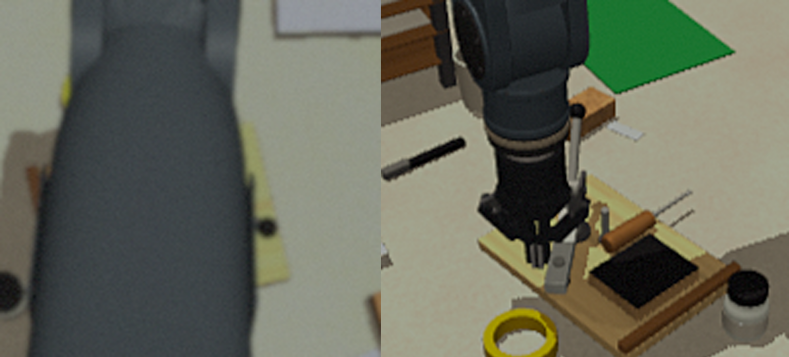

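The fingers' backs are on the strap and it is turning with them (strap about 0.73 rad, light force). I'll continue the sweep and slow down near the stop.

```bash
python3 -m handwheel '[1.6,-7,1,0,0,-4,2.8,-14.2,1.5,0,0,-8,3.4,-21.4,1.5,0,0,-12,3.6,-28.6,1.5,0,0,-16,3.2,-35.8,1.5,0,0,-20]'
python3 -m handwheel '[1.6,-7,0,0,0,-4,2.8,-14.2,0,0,0,-8,3.4,-21.4,0,0,0,-12,3.6,-28.6,0,0,0,-16,3.6,-28.6,0,0,0,-16]'
python3 chk.py c4
```

```text
time_s: 5.9
position: [0.578, -0.0086, 0.053]
orientation: [179.9, -0.1, 74.0]
contact_force: [1.3, 0.7, 0.8]
finger_gap: -0.002
time_s: 6.4
position: [0.5511, 0.0028, 0.0531]
orientation: [179.9, -0.0, 90.0]
contact_force: [-0.0, 0.2, 0.3]
finger_gap: 0.001
psi 90.0 strap if parallel 1.36 r,d mm 98.6 29.5 z 0.0531 F [-0.   0.2  0.3]
```

```bash
python3 -m handwheel '[0.8,-3.5,0,0,0,-2,1.6,-7,0,0,0,-4,2.2,-10.6,0,0,0,-6,2.8,-14.2,0,0,0,-8,3.2,-17.8,0,0,0,-10]'
python3 -m handwheel '[0,-0.7,0,0,0,-0.4,0,-1.4,0,0,0,-0.8,0,-2.1,0,0,0,-1.2,0,-2.8,0,0,0,-1.6,0,-3.5,0,0,0,-2]'
python3 chk.py c5
```

```text
time_s: 7.0
position: [0.5345, 0.0057, 0.0532]
orientation: [179.8, -0.0, 99.7]
contact_force: [0.5, 1.1, -0.1]
finger_gap: 0.0
time_s: 7.5
position: [0.5311, 0.0051, 0.0532]
orientation: [179.8, -0.0, 101.7]
contact_force: [0.8, 1.6, -0.0]
finger_gap: -0.001
psi 101.7 strap if parallel 1.565 r,d mm 96.9 29.8 z 0.0532 F [ 0.8  1.6 -0. ]
```

View pics/c5.png

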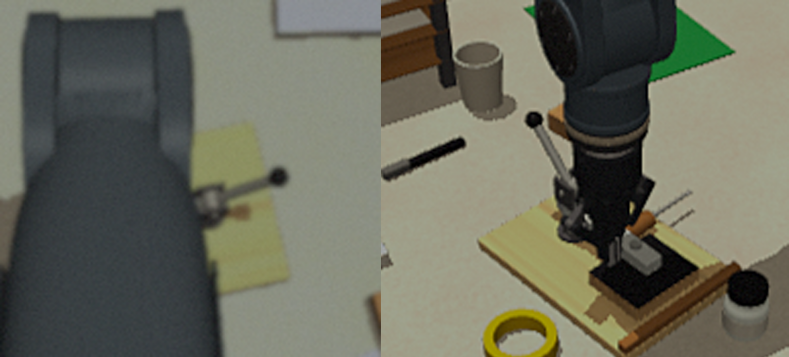

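The strap is over the block, but there is no clear rise in force yet. I'll nudge until it meets the stop.

```bash
python3 -m handwheel '[0,-0.5,0,0,0,0,0,-1,0,0,0,0,0,-1.5,0,0,0,0,0,-2,0,0,0,0,0,-2,0,0,0,0]'
python3 -m handwheel '[0,-0.5,0,0,0,0,0,-1,0,0,0,0,0,-1.5,0,0,0,0,0,-2,0,0,0,0,0,-2,0,0,0,0]'
```

```text
time_s: 8.1
position: [0.529, 0.0047, 0.0532]
orientation: [179.8, -0.0, 101.7]
contact_force: [-0.2, 1.3, 0.0]
finger_gap: -0.003
time_s: 8.6
position: [0.5276, 0.0045, 0.0534]
orientation: [179.8, -0.0, 101.7]
contact_force: [5.4, 2.5, -1.5]
finger_gap: -0.001
```

Force rose to about 6 N and motion lagged, so the strap is at its stop. I'll back off, raise and look.

```bash
python3 -m handwheel '[0,6,0,0,0,0,0,12,0,0,0,0,0,18,0,0,0,0,0,24,0,0,0,0,0,30,0,0,0,0]'
python3 -m handwheel '[0,0,-40,0,0,0,0,0,-80,0,0,0,0,0,-120,0,0,0,0,0,-160,0,0,0,0,0,-195,0,0,0]'
python3 -m handwheel '[40,40,0,0,0,0,80,80,0,0,0,0,100,110,0,0,0,0,100,110,0,0,0,0,100,110,0,0,0,0]'
python3 chk.py c6
python3 - <<'E'
from h import *
p=np.load("p.npy");b=p[:3]
for n in("top","scene"):
    cams.read_camera(n)
    for q in("lever_tip","foot"):
        print(n,q,[(np.round(d["centre"],1).tolist(),round(d["conf"],2)) for d in cams.landmark_of(n,q)[:3]], "expected",proj(n,ball(b,1.571,p[4]) if q=="lever_tip" else onbar(b,1.571,.115,.041)).round(1))
E
```

```text
time_s: 9.1
position: [0.5574, 0.0106, 0.0534]
orientation: [179.8, -0.0, 101.7]
contact_force: [0.1, 0.7, 0.2]
finger_gap: -0.006
time_s: 9.6
position: [0.557, 0.0105, 0.2506]
orientation: [179.7, -0.0, 101.7]
contact_force: [1.1, 0.2, -0.2]
finger_gap: -0.0
time_s: 10.1
position: [0.6447, 0.1316, 0.2497]
orientation: [179.8, -0.0, 101.8]
contact_force: [-0.7, -0.3, 0.5]
finger_gap: -0.004
psi 101.8 strap if parallel 1.567 r,d mm 197.3 167.0 z 0.2497 F [-0.7 -0.3  0.5]
top lever_tip [([278.2, 204.2], 0.66), ([349.0, 184.8], 0.58)] expected [346.3 183.9]
top foot [([275.2, 204.9], 0.62)] expected [276.  207.2]
scene lever_tip [] expected [234.6 167.8]
scene foot [([287.2, 239.1], 0.59)] expected [286.2 237.9]
```

View pics/c6.png

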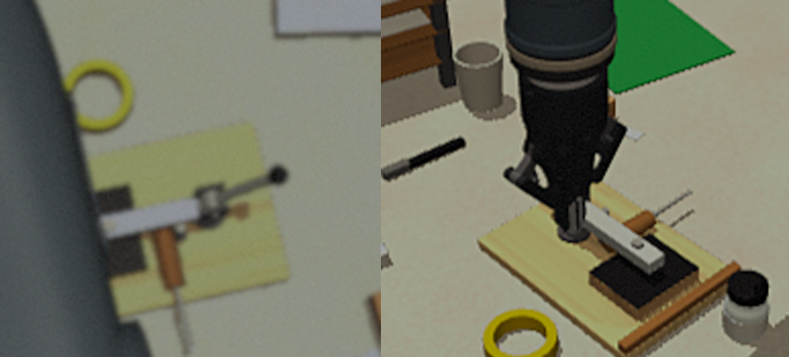

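Both views agree with the model: the ball is at top (347,183.5) against an expected (346,184), and the foot is over the block's middle. Next is above the ball.

Run:
```python
from h import *
p=np.load("p.npy");b=p[:3]
B=[ball(b,1.571,l) for l in (p[4],.25,.45,.65,.8,.873)]
print(ray("top",(347.2,183.5),.1535).round(4))
for x in B: print(x.round(4))
chain([pose(*(B[0][:2]),.25,101.8)]+[pose(x[0],x[1],x[2]+.011,101.8) for x in B])
```

```text
[ 0.5366 -0.164   0.1535]
[ 0.5357 -0.1617  0.1535]
[ 0.5376 -0.1704  0.1428]
[ 0.5395 -0.1796  0.1266]
[ 0.5408 -0.1854  0.1088]
[ 0.5412 -0.1875  0.0948]
[ 0.5413 -0.1877  0.088 ]
[-263.8, -165.3, 0.8, 0.3, -0.0, -0.1]
[0.0, -0.0, 85.5, 0.0, 0.0, 0.0]
[-8.9, 0.0, 10.7, 0.0, 0.0, 0.0]
[-9.4, 0.0, 16.3, 0.0, 0.0, 0.0]
[-6.0, 0.0, 17.8, 0.0, 0.0, 0.0]
[-2.1, 0.0, 13.9, 0.0, 0.0, 0.0]
[-0.2, 0.0, 6.9, 0.0, 0.0, 0.0]
```

```bash
python3 -m handwheel '[-35,-22,0,0,0,0,-70,-44,0,0,0,0,-105,-66,0,0,0,0,-140,-88,0,0,0,0,-175,-110,0,0,0,0]'
python3 -m handwheel '[-20,-12,0,0,0,0,-40,-25,0,0,0,0,-60,-37,0,0,0,0,-80,-50,0,0,0,0,-90,-55.5,0.5,0,0,0]'
python3 -m handwheel '[0,0,15,0,0,0,0,0,30,0,0,0,0,0,45,0,0,0,0,0,60,0,0,0,0,0,70,0,0,0]'
python3 - <<'E'
from h import *
p=np.load("p.npy");b=p[:3];x=ball(b,1.571,p[4])
chain([pose(x[0]+.0004,x[1]-.002,x[2]+.011,101.8)])
im=cv2.resize(cams.read_camera("scene")[90:250,170:330],None,fx=3.5,fy=3.5,interpolation=2);cv2.imwrite("pics/d7.png",im)
E
```

```text
time_s: 11.0
position: [0.5708, -0.0651, 0.2515]
orientation: [179.7, 0.0, 101.7]
contact_force: [0.9, -1.2, 0.2]
finger_gap: -0.003
time_s: 11.5
position: [0.5338, -0.1661, 0.2511]
orientation: [179.6, 0.0, 101.6]
contact_force: [0.7, 0.3, -1.5]
finger_gap: 0.0
time_s: 12.0
position: [0.534, -0.1656, 0.1802]
orientation: [179.7, 0.0, 101.6]
contact_force: [0.1, -0.5, -0.4]
finger_gap: -0.0
[1.5, 2.4, 15.7, 0.3, 0.0, -0.2]
```

View pics/d7.png

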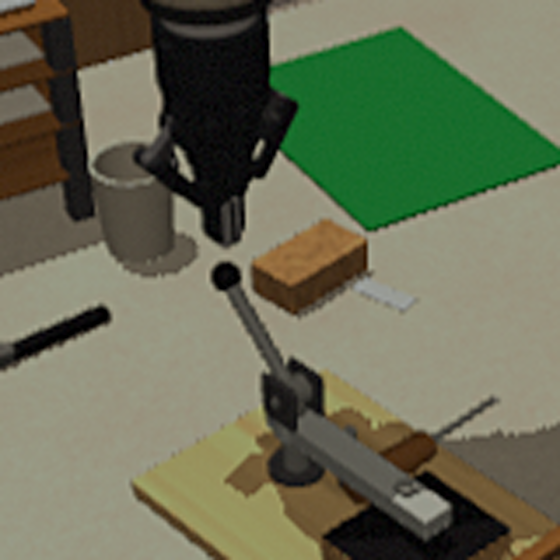

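```bash
python3 -m handwheel '[1,2.4,8,0,0,0,1,2.4,15,0,0,0,-3,2.4,20,0,0,0,-7,2.4,26,0,0,0,-7.5,2.4,27,0,0,0]'
python3 -m handwheel '[-4,0,6,0,0,0,-7,0,11,0,0,0,-9.5,0,16.5,0,0,0,-12,0,22,0,0,0,-14,0,28,0,0,0]'
python3 - <<'E'
from h import *
p=np.load("p.npy");b=p[:3]
chain([pose(x[0],x[1]-.002,x[2]+.011,101.8) for x in [ball(b,1.571,l) for l in(.65,.8,.873)]])
cams.read_camera("scene")
E
```

```text
time_s: 12.55
position: [0.538, -0.1731, 0.1519]
orientation: [179.7, 0.0, 101.6]
contact_force: [1.4, -2.7, 4.3]
finger_gap: -0.002
time_s: 13.05
position: [0.5409, -0.187, 0.1233]
orientation: [179.7, 0.0, 101.6]
contact_force: [-0.1, -0.8, 1.6]
finger_gap: 0.003
[-0.4, -0.2, 3.6, 0.3, 0.0, -0.2]
[-2.1, 0.0, 13.9, 0.0, 0.0, 0.0]
[-0.2, 0.0, 6.9, 0.0, 0.0, 0.0]
```

Contact forces are as expected. I'll press on down to the end of travel, gently.

```bash
python3 -m handwheel '[-0.5,0,4,0,0,0,-1.5,0,8,0,0,0,-2,0,12,0,0,0,-2.5,0,16,0,0,0,-2.5,0,18,0,0,0]'
python3 -m handwheel '[0,0,2,0,0,0,0,0,4,0,0,0,0,0,5,0,0,0,0,0,6,0,0,0,0,0,6,0,0,0]'
```

```text
time_s: 13.6
position: [0.541, -0.1894, 0.1039]
orientation: [179.8, -0.0, 101.6]
contact_force: [-0.4, -2.1, 1.9]
finger_gap: 0.003
time_s: 14.1
position: [0.5411, -0.1894, 0.098]
orientation: [179.8, -0.0, 101.6]
contact_force: [-0.1, -1.0, 3.4]
finger_gap: -0.0
```

```bash
python3 -m handwheel '[0,0,0.5,0,0,0,0,0,1,0,0,0,0,0,1.5,0,0,0,0,0,2,0,0,0,0,0,2,0,0,0]'
python3 -m handwheel '[0,0,0.5,0,0,0,0,0,1,0,0,0,0,0,1.5,0,0,0,0,0,2,0,0,0,0,0,2,0,0,0]'
```

```text
time_s: 14.6
position: [0.5414, -0.1896, 0.0969]
orientation: [179.7, 0.0, 101.6]
contact_force: [-3.6, -1.1, 14.3]
finger_gap: 0.002
time_s: 15.1
position: [0.5418, -0.1897, 0.0963]
orientation: [179.6, 0.1, 101.6]
contact_force: [-6.2, 0.6, 20.7]
finger_gap: 0.002
```

The stop is firm: 21 N with no further motion. I'll lift straight off, move clear and check.

```bash
python3 -m handwheel '[0,0,-10,0,0,0,0,0,-30,0,0,0,0,0,-60,0,0,0,0,0,-90,0,0,0,0,0,-120,0,0,0]'
python3 -m handwheel '[-10,30,-20,0,0,0,-20,60,-30,0,0,0,-30,90,-30,0,0,0,-40,120,-30,0,0,0,-40,130,-30,0,0,0]'
python3 chk.py c8
python3 - <<'E'
from h import *
p=np.load("p.npy");b=p[:3]
for n in("top","scene"):
    im=cams.read_camera(n)
    for q,X in(("lever_tip",ball(b,1.571,.873)),("foot",onbar(b,1.571,.115,.038))):
        print(n,q,[(np.round(d["centre"],1).tolist(),round(d["conf"],2)) for d in cams.landmark_of(n,q)[:3]],"expected",proj(n,X).round(1))
E
```

```text
time_s: 15.6
position: [0.5407, -0.1894, 0.2174]
orientation: [179.7, 0.0, 101.6]
contact_force: [0.1, -0.3, 0.3]
finger_gap: -0.003
time_s: 16.1
position: [0.6775, -0.2025, 0.2465]
orientation: [179.7, -0.0, 101.6]
contact_force: [-0.7, -0.5, -1.4]
finger_gap: -0.0
psi 101.6 strap if parallel 1.563 r,d mm -135.9 131.3 z 0.2465 F [-0.7 -0.5 -1.4]
top lever_tip [([271.3, 150.7], 0.29)] expected [353.7 186.7]
top foot [([277.5, 206.0], 0.7)] expected [276.  207.4]
scene lever_tip [([228.7, 183.1], 0.5)] expected [229.6 184.3]
scene foot [([286.9, 241.6], 0.57)] expected [286.2 238.8]
```

View pics/c8.png

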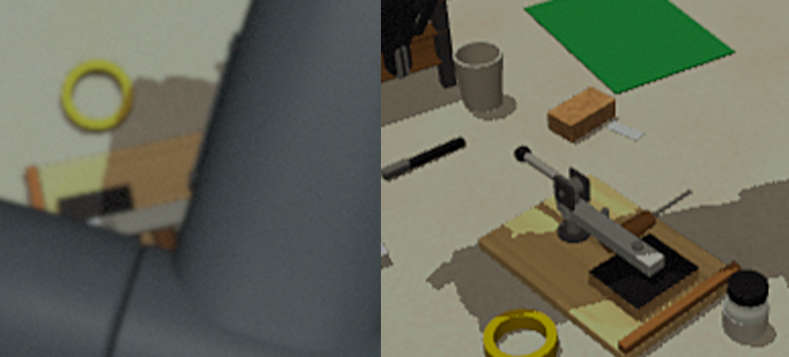

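The lever is level: the ball is at scene (229,185), expected (230,184). The foot is on the block, and the block's corners are where they were after the swing. I'll move back into plainly free space, settle and hand in.

```bash
python3 -m handwheel '[0,-25,-15,0,0,0,0,-50,-30,0,0,0,0,-75,-45,0,0,0,0,-90,-50,0,0,0,0,-90,-50,0,0,0]'
python3 -m handwheel '[0,0,0,0,0,0,0,0,0,0,0,0,0,0,0,0,0,0,0,0,0,0,0,0,0,0,0,0,0,0]'
python3 - <<'E'
from h import *
n="scene";a=cv2.imread("pics/scene0.png")[200:300,230:345];c=cams.read_camera(n)[200:300,230:345]
for im in(a,c):
    L,k,st,ce=None,None,None,None
    m=(im.max(2)<45).astype(np.uint8);k,L,st,ce=cv2.connectedComponentsWithStats(m)
    i=1+st[1:,4].argmax();print("black face box in scene",st[i])
print(np.abs(state()["joint_vel"]).max());order.close_job()
E
```

```text
time_s: 17.0
position: [0.5852, -0.2213, 0.3009]
orientation: [179.5, 0.2, 101.5]
contact_force: [0.7, 0.5, 1.1]
finger_gap: 0.001
time_s: 17.5
position: [0.5855, -0.2212, 0.3004]
orientation: [179.5, 0.1, 101.5]
contact_force: [-0.0, -0.1, -0.2]
finger_gap: -0.002
black face box in scene [ 33  25  53  36 988]
black face box in scene [ 32  25  54  36 763]
0.2071592869358202
the job is handed in; nothing more can be done
```

The strap is over the block against its stop, the lever is fully down, and I handed the job in at about 17.5 s. No verdict was reported.

- **Swing:** I pushed the strap round with the backs of the closed fingers until it met the stop. The force rose to about 6 N and motion lagged; the finger pose puts the strap at about 1.56 rad.
- **Lever:** I then pressed the ball down along its arc to a firm end of travel (about 21 N, no further motion) and lifted clear.

**Last checks:**
- In the scene view the ball was at about (229,185), against (230,184) expected for fully down.
- The foot read (287,242) there, against (286,239) expected. It sits on the block.
- The block's black face kept its outline to within 1 pixel of the start (about 3 mm).
- The measured wrist force was near zero, with the tool at a height of 0.30 m.

**Not confirmed:**
- The foot's grip force can't be measured directly. I infer it from the lever being fully down.
- The top camera's last ball detection was wrong, (271,151) at low confidence, because the arm hid the ball. I relied on the scene view instead.
- I checked the other things on the table only by eye, and saw no sign that any had moved.

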